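Open the dust-extraction gate three clicks

TASK

The extraction port with the orange knob needs more suction: from whatever notch its lever stands in now, click it three notches further open (towards the bigger dots on its white index plate). Go one notch at a time, waiting about a second in each notch, do not go past the third, then let go; leave the lever with the blue knob alone.

Things in the scene. Friction and masses are not known exactly. Their poses are not given: they have to be found in the camera images.
- orange_lever (a joint): orange-knobbed index lever on a vertical shaft on top of a fixed duct (100 mm across). In rad: 0 in the first notch (shut, smallest dot), growing anticlockwise seen from above. Seven notches 0.21 apart: 0 to 1.26; it starts at rest in notch 1, 2 or 3. Clicks: 3 to 4 N at the knob takes it over the half-way point; let go anywhere, it snaps into the nearest notch
- orange_knob (a point): centre (half-way up) of the orange upright thumb knob on the lever's end: a cylinder 18 mm across, 50 mm tall, 90 mm from the shaft axis, so a notch is 19 mm of knob travel along the arc. The lever bar is 25 mm below this point, the white index plate with its dots 35 mm below; nothing stands above
- orange_pivot (a point): point on the lever's shaft axis at the height of the knob's centre (in the air, above the shaft's top). z up; -x is where the lever points in the middle notch (0.63 rad); at 0 it points 0.63 rad clockwise from there seen from above. The duct runs along y, 120 mm to -y and 150 mm to +y
- blue_knob (a point): centre of the blue thumb knob on a second gate, the same in all but knob colour: leave its lever where it is

How it is judged:
On the way, in this order (a step that is already met when the one before it is completed fails the run):
1. the orange lever rests one notch further open than it started (distance of orange_knob from where it was at the start of the episode between 0.012 and 0.026 m and velocity of joint orange_lever between -0.05 and 0.05 rad/s), for 0.3 s.
2. it rests two notches further open (distance of orange_knob from where it was at the start of the episode between 0.031 and 0.044 m and velocity of joint orange_lever between -0.05 and 0.05 rad/s), for 0.3 s.
At the end, for the whole second after the job is handed in: the orange lever is at rest three notches further open than it started (its knob 56 mm, give or take 6 mm, from where it began), and the blue knob is within 8 mm of where it began (distance of orange_knob from where it was at the start of the episode between 0.049 and 0.062 m and velocity of joint orange_lever between -0.05 and 0.05 rad/s and distance of blue_knob from where it was at the start of the episode below 0.008 m); the robot touches nothing.
It fails at once if the orange lever goes past the third notch (more than half a notch beyond it) (distance of orange_knob from where it was at the start of the episode above 0.066 m).
It fails at once if the blue lever is moved (distance of blue_knob from where it was at the start of the episode above 0.008 m).
It also fails if it takes over 38 s, if anything falls off the work surface, if the arm or the gripper's body presses on something with over 40 N, if the wrist force passes 120 N, or if a joint passes its speed limit or range.

ROBOT

A 6-joint arm with a two-finger parallel gripper is mounted at the origin on the work surface. World frame = base frame: x ahead of the robot, y to its left, z up, the work surface at z = 0. Lengths are in m, angles in rad, forces in N, time in s.
With the tool pointing down it reaches from about 0.275 to 0.725 m from the base axis. Payload 15.9 kg.
Tool frame: the origin (TCP) lies on the centre line of the jaws, within the pads' length; the fingertips stand 19 mm ahead of it and the grasp point (between the pads) is the TCP; z points along the fingers, x is the direction in which the jaws open and shut, and the axes are right-handed (so a half turn about z gives the same grasp; the last joint's range is limited). The gripper opens to 85 mm and grips with 20 to 120 N. Pads are 22 mm wide; open, the fingers measure 114 mm over their backs; the gripper's body (76 mm by 85 mm) begins 54 mm behind the grasp point. The pads swing forward as they close: fully open they stand 13 mm farther back than shut.
Start: joints at [1.112, 0.213, -0.034, 1.323, 0, 1.571], TCP at [0.221, 0.448, 0.25] pointing down, gripper open.
Joint ranges: [-2.98, 2.98], [-0.74, 1.72], [-1.14, 1.35], [-2.1, 2.04], [-1.57, 1.44], [-3.14, 3.14]. Speed limits (rad/s): [1.89, 1.89, 2.39, 2.57, 3.14, 3.14].

INTERFACE

Orientations are given as [roll, pitch, yaw] about the fixed x, y, z axes, in that order (R = Rz(yaw) Ry(pitch) Rx(roll)).
In Python, from cell import ctrl, snapshot, calibration, ticket, models gives the robot as it stands. The module is installed in compiled form; this text tells all that it offers.
- The arm moves only by the tool servo_tool, never from a script. Its argument "commands" is one flat list of numbers, 4 for each row, row after row: the shift along the tool's x, y, z in units of 300 mm (1.0 is 300 mm), then the turn about the tool's z in units of 180 degrees (1.0 is 180 degrees). A call has 1 to 20 rows; each row is the pose to reach, as a shift and turn from the pose commanded when the call began, along the tool's axes at that moment, turning the shorter way round; what a row does not reach only later rows make up. A row lasts 1/12 s, in which the tool goes at most 41.7 mm and 7.16 degrees, less where a joint would pass 70% of its speed; a pose out of reach is approached as far as the arm can. A call with a number of a shift or a turn outside -1 to 1 is refused whole. A call with a gripper value outside its range is refused whole. "grip" is the gripper's target within -1 to 1 (fully open at 1, half-way at 0, shut at -1), set as the call begins (left out, the last holds). The fingers move at their own pace and stop on an object; "squeeze" is the grip in N (left out, the last holds). Time passes only in rows, so rows that repeat a pose let the fingers close. It gives the time, the measured TCP pose, the force and the opening at its end, in the units of the state.
- ctrl.read_state(): the state, without advancing time (a new reading comes with each control period).
- snapshot(name): name is "scene" or "side" or "wrist"; returns (picture, depth): 420x560x3 uint8, blue, green, red; 420x560 float32, m along the optical axis (not along the pixel's ray), 0 where there is no reading.
- calibration(name): a dict with "vfov" (degrees; the focal length in pixels is half the picture's height over the tangent of half this angle, whatever the lens; pixels are square), "cx", "cy" (the principal point, pixels), "camera_from_world" (4x4, takes a point from world to camera coordinates). Camera axes: x right, y down, z forward; pixel columns grow to the right and rows downward; lengths in m; the calibration is good to about 2 mm. A picture is of the moment at which its call begins: read the wrist's pose just before it. calibration takes no time and is no camera call; for the wrist camera it gives the pose at the moment of the call.
- ticket.job_done(): hands the job in, once; it reports no verdict.
Trained networks look in the newest picture that a camera, given by its name, has taken for a name from the list of things; names that differ only in an ending like _2 or _b are one class to them, and where a whole thing is asked for, a point or a joint stands for the part that bears it (a point fixed in the world has none). Each returns a list of dicts, best first, with "confidence" (0 to 1); they miss things now and then, are a little off and sometimes report something else, mostly with a low value. They report only what shows in the picture. A call takes as long as a camera call.
- models.silhouettes(camera, name): "region" (420x560 bool, what is visible of it).
- models.place_of(camera, name): "position" ([x, y, z] in m, in world coordinates, good to about 4 mm: a listed point, or the origin of a listed thing).
The state is a dict: "time": time; "qpos": joint angles; "joint_velocities": joint speeds; "tau": joint torques, N m; "tool_pos": TCP position; "ee_rot": TCP orientation; "ft_force": force on the tool from outside, world axes, zero at the start; "torque": the same for the moment, N m; "width": finger opening in m.
Only numpy, scipy, OpenCV 4.12 (cv2) and the standard library are available. Lean on these libraries where they do the work, as an engineer would, in place of code of your own. Each camera call takes 0.05 s, during which the arm holds its last target.

## Working session

There is one attempt and no reset: what is moved stays moved. The work goes in short steps, Python scripts to look and compute and a tool call to move; the robot and the scene stay as the last step left them, time stands still between calls to the robot, and variables do not carry over. Pictures are saved under pics/ and viewed, and the job is handed in when it is done.

Besides the shell and the picture viewer there is one more tool, called after "Request:" as a command line: name --argument value ..., lists and objects as JSON in quotes. servo_tool: Moves the arm, as the interface text tells. Its arguments: {"type":"object","properties":{"commands":{"type":"array","items":{"type":"number","minimum":-1,"maximum":1}},"grip":{"type":"number"},"squeeze":{"type":"number"}},"required":["commands"]}

```bash
mkdir -p pics
python3 - <<'E'
from cell import ctrl, snapshot, calibration, models
import cv2, numpy as np
s=ctrl.read_state(); print({k:np.round(v,3).tolist() for k,v in s.items()})
for c in ["scene","side","wrist"]:
    p,d=snapshot(c); cv2.imwrite(f"pics/{c}0.png",p)
    for n in ["orange_knob","orange_pivot","blue_knob"]:
        r=models.place_of(c,n); print(c,n,[(np.round(x["position"],4).tolist(),round(x["confidence"],2)) for x in r[:3]])
E
```

```text
{'time': 0.0, 'qpos': [1.112, 0.213, -0.035, 1.324, -0.0, 1.571], 'joint_velocities': [-0.001, 0.001, 0.0, -0.0, 0.0, 0.002], 'tau': [0.003, -68.615, 48.712, 0.017, 0.0, -0.0], 'tool_pos': [0.221, 0.448, 0.25], 'ee_rot': [3.142, 0.001, 1.112], 'ft_force': [-0.336, 0.709, -0.051], 'torque': [0.008, 0.012, 0.005], 'width': 0.085}
scene orange_knob [([0.5801, -0.1672, 0.1673], 0.65)]
scene orange_pivot [([0.648, -0.2186, 0.1693], 0.78)]
scene blue_knob [([0.5553, 0.1396, 0.171], 0.95)]
side orange_knob [([0.5779, -0.1671, 0.17], 0.89), ([0.6525, -0.2215, 0.1688], 0.63)]
side orange_pivot [([0.6513, -0.2204, 0.1668], 0.58)]
side blue_knob [([0.5564, 0.1422, 0.1712], 0.86), ([0.5801, -0.169, 0.1682], 0.64)]
wrist orange_knob []
wrist orange_pivot []
wrist blue_knob []
```

View pics/scene0.png

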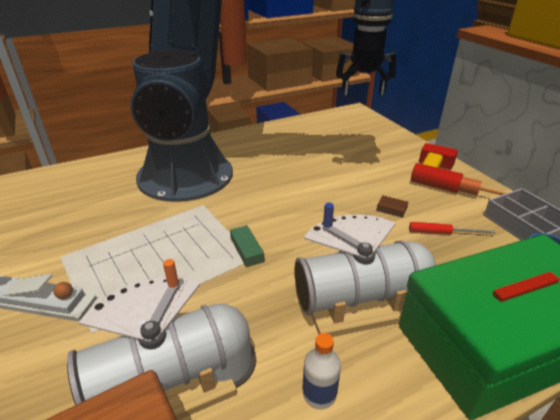

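View pics/side0.png

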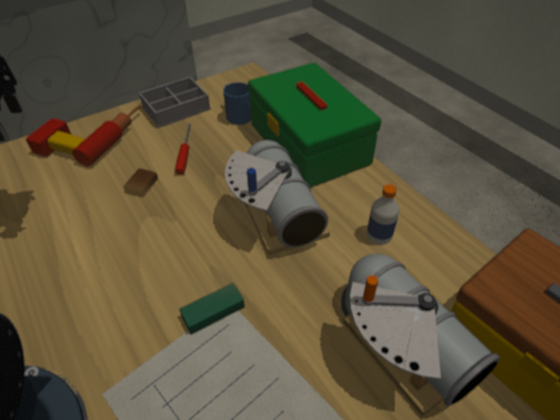

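The side and scene views agree. The orange knob is at about px (170,272) in scene and (370,290) in side, at the small-dot end of its plate. The bigger dots run towards −y, which is anticlockwise. The distance from knob to pivot measures 89 mm, as expected, and the blue gate is clear of the path at z = 0.25. I'm moving over now.

Request:
servo_tool --commands '[-0.65,0.98,0,-0.044,-0.65,0.98,0,-0.044,-0.65,0.98,0,-0.044,-0.65,0.98,0,-0.044,-0.65,0.98,0,-0.044,-0.65,0.98,0,-0.044,-0.65,0.98,0,-0.044,-0.65,0.98,0,-0.044,-0.65,0.98,0,-0.044,-0.65,0.98,0,-0.044,-0.65,0.98,0,-0.044,-0.65,0.98,0,-0.044]' --grip 0.2

```text
time: 1.6
tool_pos: [0.3985, 0.1436, 0.2503]
ee_rot: [-3.141, -0.0, 1.25]
ft_force: [-0.6, 0.4, 0.9]
width: 0.0513
```

Request:
servo_tool --commands '[-0.794,0.898,0,0,-0.794,0.898,0,0,-0.794,0.898,0,0,-0.794,0.898,0,0,-0.794,0.898,0,0,-0.794,0.898,0,0,-0.794,0.898,0,0,-0.794,0.898,0,0,-0.794,0.898,0,0,-0.794,0.898,0,0,-0.794,0.898,0,0,-0.794,0.898,0,0,-0.794,0.898,0,0,-0.794,0.898,0,0]'

```text
time: 2.77
tool_pos: [0.5791, -0.1662, 0.2508]
ee_rot: [3.141, -0.0, 1.252]
ft_force: [-0.7, 0.3, -0.2]
width: 0.0512
```

Run:
```python
from cell import ctrl, snapshot, calibration, models
import cv2, numpy as np
s=ctrl.read_state(); print(s["tool_pos"],s["width"])
for c in ["wrist","side","scene"]:
    p,d=snapshot(c); cv2.imwrite(f"pics/{c}1.png",p)
    for n in ["orange_knob","orange_pivot"]:
        r=models.place_of(c,n); print(c,n,[(np.round(x["position"],4).tolist(),round(x["confidence"],2)) for x in r[:3]])
    cal=calibration(c); M=cal["camera_from_world"]; f=210/np.tan(np.radians(cal["vfov"]/2))
    # back-project orange pixels
    hsv=cv2.cvtColor(p,cv2.COLOR_BGR2HSV)
    m=(hsv[...,0]>5)&(hsv[...,0]<16)&(hsv[...,1]>190)&(hsv[...,2]>90)&(d>0)
    v,u=np.nonzero(m); z=d[m]
    P=np.c_[(u-cal["cx"])*z/f,(v-cal["cy"])*z/f,z,np.ones_like(z)]@np.linalg.inv(M).T
    k=np.linalg.norm(P[:,:2]-[.579,-.167],axis=1)<.03
    P=P[k&(P[:,2]>.14)&(P[:,2]<.21)]
    if len(P):
        print(c,len(P),P.min(0)[:3],P.max(0)[:3],np.median(P,0)[:3])
        t=P[P[:,2]>P[:,2].max()-.004]; print(" top",len(t),(t.min(0)+t.max(0))[:3]/2, t.mean(0)[:3])
```

```text
[ 0.57914736 -0.16624246  0.25078704] 0.05116113290685266
wrist orange_knob [([0.5799, -0.1644, 0.17], 0.63)]
wrist orange_pivot [([0.651, -0.218, 0.1659], 0.81)]
side orange_knob [([0.5821, -0.1652, 0.1672], 0.9)]
side orange_pivot [([0.6507, -0.2177, 0.169], 0.69), ([0.5802, -0.1693, 0.1687], 0.56)]
side 128 [ 0.57019351 -0.1732778   0.1514425 ] [ 0.58512139 -0.15875178  0.19794602] [ 0.57663771 -0.16947973  0.19349372]
 top 56 [ 0.57793909 -0.16560427  0.19595883] [ 0.57816626 -0.16519027  0.19520514]
scene orange_knob [([0.5802, -0.1639, 0.167], 0.6)]
scene orange_pivot [([0.6492, -0.2183, 0.1701], 0.73)]
scene 51 [ 0.5734202  -0.17403345  0.18749735] [ 0.58680532 -0.16080253  0.19538969] [ 0.58136826 -0.16717824  0.19375953]
 top 48 [ 0.58011276 -0.16741799  0.19340277] [ 0.58066686 -0.16720544  0.19369141]
```

View pics/wrist1.png

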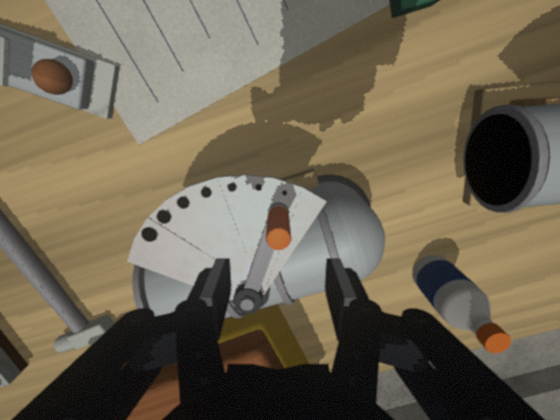

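The wrist picture shows the knob top at px (279,237) and the shaft at (248,300). The lever lies over the smallest dot at (284,192), so it starts in notch 1, with the dots growing to the left. Knob ≈ (0.580, −0.166, 0.169) and pivot ≈ (0.651, −0.219), and the TCP is already over the knob. I'm going down around it.

Request:
servo_tool --commands '[0,0,0.1,0,0,0,0.2,0,0,0,0.256,0,0,0,0.256,0,0,0,0.256,0,0,0,0.256,0]'

```text
time: 3.72
tool_pos: [0.5798, -0.1679, 0.175]
ee_rot: [3.14, -0.0, 1.25]
ft_force: [0.4, -0.9, -0.1]
width: 0.051
```

Run:
```python
from cell import snapshot
import cv2
p,d=snapshot("side"); cv2.imwrite("pics/side2.png",cv2.resize(p[180:400,260:500],None,fx=2.5,fy=2.5))
```

```text
(no output)
```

View pics/side2.png

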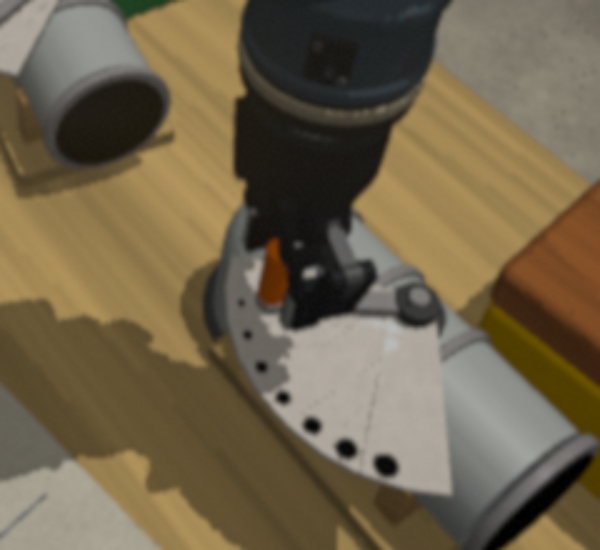

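The side picture shows the orange knob at px (273,270) between the fingers, with no contact. I'm closing gently.

Request:
servo_tool --commands '[0,0,0,0,0,0,0,0,0,0,0,0,0,0,0,0,0,0,0,0,0,0,0,0,0,0,0,0,0,0,0,0]' --grip -1 --squeeze 25

```text
time: 4.43
tool_pos: [0.5797, -0.1677, 0.1743]
ee_rot: [3.14, -0.0, 1.25]
ft_force: [-1.0, 0.6, 5.7]
width: 0.017
```

Request:
servo_tool --commands '[-0.01,-0.003,0,0,-0.02,-0.006,0,0,-0.03,-0.009,0,0,-0.041,-0.011,0,0,-0.052,-0.0125,0,0,-0.0615,-0.0135,0,0,-0.0615,-0.0135,0,0,-0.0615,-0.0135,0,0,-0.0615,-0.0135,0,0,-0.0615,-0.0135,0,0,-0.0615,-0.0135,0,0,-0.0615,-0.0135,0,0,-0.0615,-0.0135,0,0,-0.0615,-0.0135,0,0,-0.0615,-0.0135,0,0,-0.0615,-0.0135,0,0,-0.0615,-0.0135,0,0,-0.0615,-0.0135,0,0]'

```text
time: 5.93
tool_pos: [0.5696, -0.1836, 0.1741]
ee_rot: [3.141, -0.001, 1.251]
ft_force: [-3.8, 4.6, 8.5]
width: 0.0171
```

Run:
```python
from cell import ctrl,snapshot,models
import cv2
s=ctrl.read_state();print(s["tool_pos"],s["ft_force"],s["torque"])
p,d=snapshot("side"); cv2.imwrite("pics/side3.png",cv2.resize(p[180:400,260:500],None,fx=2.5,fy=2.5))
print(models.place_of("side","orange_knob"))
```

```text
[ 0.56961922 -0.18362999  0.17406958] [-3.78178411  4.592358    8.5441208 ] [0.86512729 0.47590542 0.14444573]
[{'position': [0.5694, -0.1858, 0.1702], 'confidence': 0.72}]
```

View pics/side3.png

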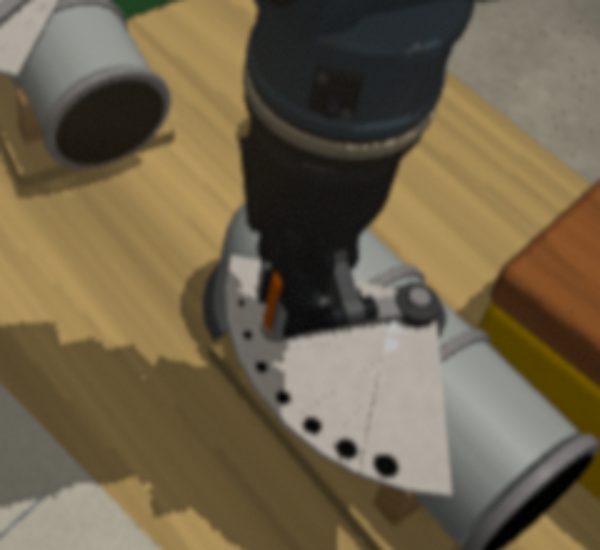

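The TCP moved 18.8 mm along the arc, and the picture shows the knob at px (273,300) still between the pads. There is a small residual force, so I'll open slightly, let the lever settle in its notch, and raise 3 mm.

Request:
servo_tool --commands '[0,0,0,0,0,0,0,0,0,0,0,0,0,0,0,0,0,0,-0.01,0,0,0,-0.01,0,0,0,-0.01,0,0,0,-0.01,0]' --grip -0.15

```text
time: 6.7
tool_pos: [0.5697, -0.184, 0.1765]
ee_rot: [3.142, 0.0, 1.25]
ft_force: [0.4, 1.2, 0.4]
width: 0.036
```

```bash
cat > m.py <<'E'
import sys
from cell import ctrl,snapshot,models,calibration
import cv2, numpy as np
n=sys.argv[1]
s=ctrl.read_state();print(s["tool_pos"],s["ft_force"],s["torque"],s["width"])
for c in ["side","scene","wrist"]:
    p,d=snapshot(c); cv2.imwrite(f"pics/{c}{n}.png",p if c!="side" else cv2.resize(p[180:400,260:500],None,fx=2.5,fy=2.5))
    print(c,[(np.round(x["position"],4).tolist(),round(x["confidence"],2)) for x in models.place_of(c,"orange_knob")])
E
python3 m.py 4
```

```text
[ 0.56965158 -0.183958    0.17652922] [0.44434894 1.16301794 0.414669  ] [-0.0242967   0.03091071  0.00245336] 0.03597431481876746
side [([0.5689, -0.1851, 0.1693], 0.89)]
scene [([0.5703, -0.1818, 0.1678], 0.93)]
wrist [([0.5676, -0.1864, 0.1726], 0.75)]
```

View pics/side4.png

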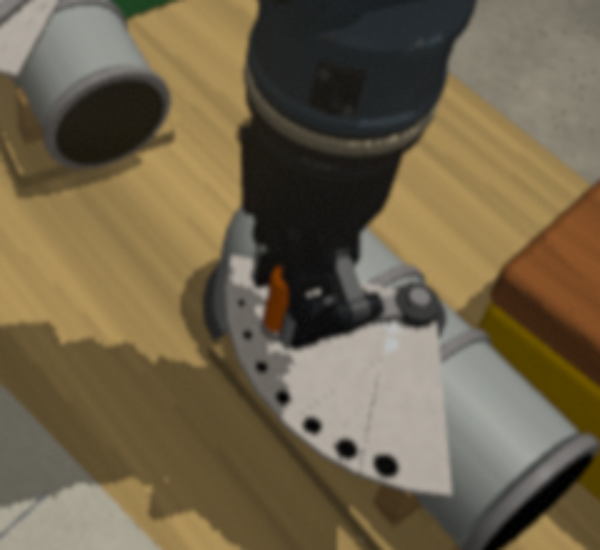

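View pics/wrist4.png

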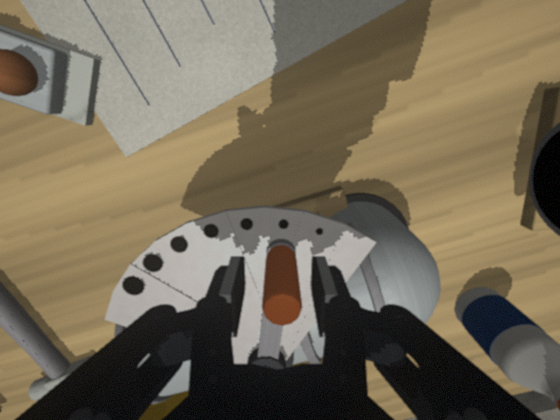

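Forces are back to zero. In the wrist view the lever now lies over the second dot (283,224), with the knob midway between the pads at (282,305), so notch 2 is confirmed. I'm gripping again and moving to the next notch.

Request:
servo_tool --commands '[0,0,0,0,0,0,0,0,0,0,0,0,0,0,0,0,0,0,0,0,0,0,0,0,-0.01,-0.001,0,0,-0.02,-0.001,0,0,-0.03,-0.001,0,0,-0.041,-0.001,0,0,-0.052,0,0,0,-0.063,0,0,0,-0.063,0,0,0,-0.063,0,0,0,-0.063,0,0,0,-0.063,0,0,0,-0.063,0,0,0,-0.063,0,0,0,-0.063,0,0,0,-0.063,0,0,0]' --grip -1

```text
time: 8.67
tool_pos: [0.5637, -0.2019, 0.1765]
ee_rot: [3.141, 0.0, 1.25]
ft_force: [1.6, 1.5, 0.0]
width: 0.0169
```

Request:
servo_tool --commands '[0,0,0,0,0,0,0,0,0,0,0,0,0,0,0,0,0,0,0,0,0,0,0,0,0,0,0,0,0,0,0,0]' --grip -0.15

```text
time: 9.33
tool_pos: [0.5637, -0.2019, 0.1765]
ee_rot: [-3.142, 0.0, 1.25]
ft_force: [-0.1, 0.6, -1.0]
width: 0.0363
```

```bash
python3 m.py 5
```

```text
[ 0.56365322 -0.20187242  0.17648507] [-0.07065742  0.59774634 -1.03863701] [-0.01004574  0.0146249   0.00332436] 0.03626737556143637
side [([0.5677, -0.2027, 0.1669], 0.69)]
scene [([0.5606, -0.2005, 0.1728], 0.92)]
wrist [([0.5607, -0.1996, 0.1712], 0.59)]
```

View pics/wrist5.png

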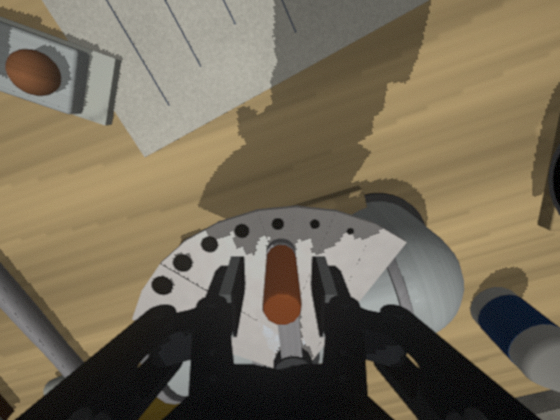

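The lever now lies over the third dot (278,224), forces are about zero and the knob is centred at (282,305), so it is two notches further. Now the third.

Request:
servo_tool --commands '[0,0,0,0,0,0,0,0,0,0,0,0,0,0,0,0,0,0,0,0,0,0,0,0,-0.01,0.001,0,0,-0.02,0.002,0,0,-0.03,0.004,0,0,-0.041,0.007,0,0,-0.052,0.01,0,0,-0.0615,0.0127,0,0,-0.0615,0.0127,0,0,-0.0615,0.0127,0,0,-0.0615,0.0127,0,0,-0.0615,0.0127,0,0,-0.0615,0.0127,0,0,-0.0615,0.0127,0,0,-0.0615,0.0127,0,0,-0.0615,0.0127,0,0]' --grip -1

```text
time: 11.3
tool_pos: [0.5612, -0.2206, 0.1765]
ee_rot: [-3.141, 0.0, 1.25]
ft_force: [-4.4, 1.4, 4.2]
width: 0.0174
```

Request:
servo_tool --commands '[0,0,0,0,0,0,0,0,0,0,0,0,0,0,0,0,0,0,0,0,0,0,0,0,0,0,0,0,0,0,0,0]' --grip -0.15

```text
time: 11.97
tool_pos: [0.5615, -0.2206, 0.1765]
ee_rot: [3.142, 0.0, 1.25]
ft_force: [-1.0, 0.5, -0.3]
width: 0.0362
```

```bash
python3 m.py 6
```

```text
[ 0.56148322 -0.22062157  0.17648681] [-1.0230028   0.47456519 -0.28415511] [-0.03333125 -0.01364297 -0.070142  ] 0.03618074277004005
side [([0.5604, -0.2213, 0.1678], 0.65)]
scene []
wrist [([0.5579, -0.2178, 0.1677], 0.74)]
```

View pics/wrist6.png

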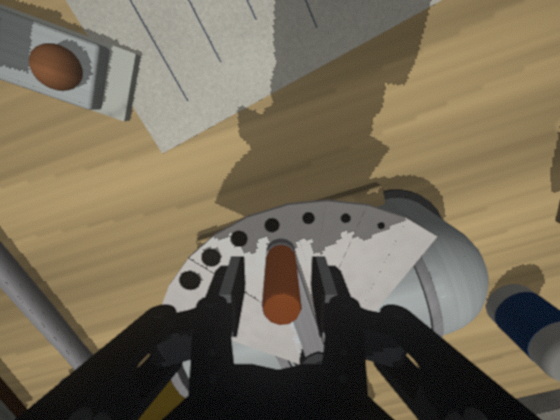

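The lever is over the fourth dot (272,224), three notches further, and the knob is free between the pads. I'm opening a little more and lifting straight up.

Request:
servo_tool --commands '[0,0,0,0,0,0,0,0,0,0,-0.05,0,0,0,-0.12,0,0,0,-0.2,0,0,0,-0.28,0,0,0,-0.35,0,0,0,-0.35,0,0,0,-0.35,0,0,0,-0.35,0,0,0,-0.35,0,0,0,-0.35,0]' --grip 0.2

```text
time: 13.27
tool_pos: [0.5611, -0.2205, 0.2805]
ee_rot: [-3.14, -0.0, 1.25]
ft_force: [0.1, 1.4, 0.7]
width: 0.0517
```

```bash
python3 m.py 7; python3 -c "
from cell import models
for c in ['scene','side']: print(models.place_of(c,'blue_knob')[:1])"
```

```text
[ 0.5611015  -0.2204574   0.28051662] [0.13293166 1.44131681 0.71631625] [ 0.08962214 -0.01499296 -0.00871683] 0.051693583130722615
side [([0.563, -0.2213, 0.1706], 0.96)]
scene [([0.5592, -0.2214, 0.1684], 0.83)]
wrist [([0.5564, -0.2219, 0.1696], 0.88)]
[{'position': [0.5562, 0.1406, 0.1686], 'confidence': 0.72}]
[{'position': [0.556, 0.142, 0.1729], 'confidence': 0.68}]
```

View pics/wrist7.png

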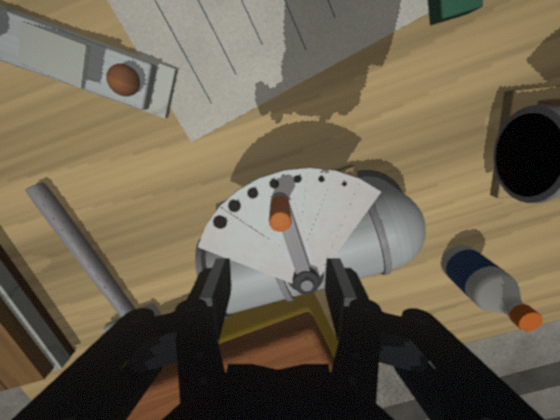

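The lever (knob at px (280,215)) points at the middle dot, with three smaller dots to its right and three bigger to its left. The blue knob hasn't moved and the gripper is clear, so I'm handing in.

```bash
python3 -c "
from cell import ticket
print(ticket.job_done())"
```

```text
the job is handed in; nothing more can be done
None
```

The orange lever now stands three notches further open, in notch 4, the middle dot. It started in notch 1. I gripped the knob gently and moved it one notch at a time along its arc. In each notch I waited over a second and opened the pads so the lever could settle. After the third notch I let go, lifted clear at about 13 s and handed the job in. The hand-in reported no verdict.

- **Orange lever:** after each click, the wrist picture showed the lever over dots 2, 3 and then 4.
- **Knob travel:** the networks put the knob about 58 mm from where it began, against the nominal 56 ± 6 mm. Single readings scatter by about 4 mm.
- **Blue lever:** its knob measured within 2 mm of where it started.
- **Contact:** the forces I read while gripping stayed below 11 N. At the end the gripper was over 60 mm above the knob with forces near zero.
- **Missed reading:** the scene camera did not find the orange knob once, while the gripper hid it in the third notch. The other two cameras did. No other check failed or disagreed.

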